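Fit the burr to the flour mill and jog it with the service key

TASK

The tabletop flour mill is open after cleaning: thread the steel burr ring onto the mill's spindle so that it sits fully down on its seat. Then take the service key out of its wooden block, push it fully home in the lock on the switch box (the pins are sticky, so wiggle it a little), turn it a quarter turn clockwise until it stops, and finish there, still gripping the key and holding it turned against its return spring. Do not shift the little jar or the cookie cutter standing among the things.

Things in the scene. Friction and masses are not known exactly. Their poses are not given: they have to be found in the camera images.
- burr: loose steel burr ring, 46 mm outer diameter, 24 mm high, with a straight 18 mm bore, about 0.2 kg, lying flat on the table; dark radial teeth on its upper face. Origin: centre of its underside, z axis up through the bore. Its yaw does not matter.
- mill: fixed round white mill base, 150 mm diameter, deck 45 mm above the table; at its centre a steel seat flange 60 mm across, 6 mm high, and from it an upright steel spindle of 14 mm diameter rising 34 mm above the seat (top 85 mm above the table; last 8 mm taper). Origin: centre of its underside. Mill and switch box may swap sides.
- seat (a point): centre of the mill's seat flange at the foot of the spindle, 51 mm above the table: the burr's underside rests here when fully down
- key: loose service key, 45 g, upright in its block: black bow 32 wide (x) by 10 mm thick (y), 9 to 38 mm above the origin; steel collar below it 20 by 10 mm, 0 to 9 mm; below that a flat blade 14 wide (x), 4 thick (y), 26 mm long, nose rounded. Origin: middle of the collar's underside (shoulder); z up, x along the blade's width. Works either way round. Grip the bow's flat faces, closing along key y.
- keyblock: fixed wooden key block, 60 by 50 mm, 34 mm high, with a slot 18 by 8 mm, 29 mm deep, in the middle of its top, long side along its x; the key stands in it, shoulder on the block's top, axes parallel to the block's. Origin: centre of its underside.
- switchbox: fixed grey switch box, 100 by 90 mm, 40 mm high; in the middle of its top a lock: a dark steel collar of 42 mm outer diameter and a brass turning plug inside it, both rising 30 mm above the box. Origin: centre of its underside.
- keyway (a point): middle of the keyway's mouth on top of the brass plug, 70 mm above the table, turning with it: x along its long side, z up. Keyway 16.5 by 6 mm, 28 mm deep. Key fully home: shoulder on the plug, key's origin at this point. Two sticky pins are met with the key about 5 and 14 mm in; a straight push past them takes 10 to 20 N, about half that while rocking the key 0.1 rad to and fro about its length
- plug (a joint): turn of the plug in rad: 0 at rest, grows clockwise seen from above, hard stop at 1.57. A spring turns it back when let go: 0.02 Nm at the start, 0.1 Nm at the stop. The key has 0.15 to 0.25 rad of play in the keyway, so it must be turned somewhat beyond a quarter turn (1.8 to 1.9 rad) to bring the plug to its stop.
- jar: small jar with a steel cap, 40 mm diameter, 65 mm high, standing between mill and switch box; leave it alone. Origin: centre of its underside.
- cutter: thin-walled steel cookie cutter ring, 42 mm outer diameter, 28 mm high, standing near the front between burr and key block; leave it alone. Origin: centre of its underside.
There are look-alikes about, which are no part of the job. What is shaped like the burr but pink is not meant.

How it is judged:
By the outcome, as a careful person would: the job done as asked, in the order asked, and still so for the second after the job is handed in, while the arm keeps its last pose, push and grip.
It also fails if it takes over 61 s, if anything falls off the work surface, if the arm or the gripper's body presses on something with over 40 N, if the wrist force passes 120 N, or if a joint passes its speed limit or range.

ROBOT

A 6-joint arm with a two-finger parallel gripper is mounted at the origin on the work surface. World frame = base frame: x ahead of the robot, y to its left, z up, the work surface at z = 0. Lengths are in m, angles in degrees, forces in N, time in s.
With the tool pointing down it reaches from about 0.4 to 0.825 m from the base axis. Payload 7 kg.
Tool frame: the origin (TCP) lies midway between the tips of the shut fingers; the grasp point (between the pads) lies 19 mm behind it; z points along the fingers, x is the direction in which the jaws open and shut, and the axes are right-handed (so a half turn about z gives the same grasp; the last joint's range is limited). The gripper opens to 88 mm and grips with 3 to 60 N. Pads are 19 mm wide; open, the fingers measure 130 mm over their backs; the gripper's body (78 mm by 193 mm) begins 47 mm behind the grasp point.
Start: joints at [-59.696, 20.546, 0.682, 0, -70.136, -16.507], TCP at [0.161, -0.656, 0.227] pointing down, gripper open.
Joint ranges: [-176.03, 176.03], [-82.01, 121.73], [-58.28, 71.71], [-173.87, 95.51], [-174.79, -0.11], [-173.66, 173.66]. Speed limits (degrees/s): [136.94, 136.94, 172.46, 180, 180, 180].

INTERFACE

Orientations are given as [roll, pitch, yaw] about the fixed x, y, z axes, in that order (R = Rz(yaw) Ry(pitch) Rx(roll)).
In Python, from plant import ctrl, vision, nets gives the robot as it stands.
- The arm moves only by the shell command python3 -m jog 'ROWS'. ROWS is text: rows parted by semicolons, each of 7 numbers parted by spaces: the turn, a rotation vector about the tool's x, y, z in units of 0.1 rad (1.0 is 0.1 rad), then the shift along the tool's x, y, z in units of 4 cm (1.0 is 4 cm), then the opening, from -1 (shut) to 1 (fully open). In form: rx ry rz x y z jaw; .... A call has 1 to 8 rows; each row shifts and turns the commanded pose from where the row before left it, along the tool's axes as they then stand; what a row does not reach is not made up. A row lasts 1/8 s, in which the tool goes at most 62.5 mm and 10.7 degrees, less where a joint would pass 70% of its speed; a pose out of reach is approached as far as the arm can. A call with a number of a shift or a turn outside -1 to 1 is refused whole. A call with a gripper value outside its range is refused whole. The fingers move at their own pace and stop on an object; the grip force is fixed at half the most. Time passes only in rows, so rows that do not move let the fingers close. It gives the time, the measured TCP pose, the force and the opening at its end, in the units of the state.
- ctrl.get_obs(): the state, without advancing time (a new reading comes with each control period).
- vision.snapshot(name): name is "scene" or "top"; returns (picture, depth): 400x640x3 uint8, red, green, blue; 400x640 float32, m along the optical axis (not along the pixel's ray), 0 where there is no reading.
- vision.camera_info(name): a dict with "camera_matrix" (3x3 intrinsics, pixels), "camera_from_world" (4x4, takes a point from world to camera coordinates). Camera axes: x right, y down, z forward; pixel columns grow to the right and rows downward; lengths in m; the calibration is good to about 2 mm. A picture is of the moment at which its call begins. camera_info takes no time and is no camera call.
- ctrl.close_job(): hands the job in, once; it reports no verdict.
Trained networks look in the newest picture that a camera, given by its name, has taken for a name from the list of things; names that differ only in an ending like _2 or _b are one class to them, and where a whole thing is asked for, a point or a joint stands for the part that bears it (a point fixed in the world has none). Each returns a list of dicts, best first, with "score" (0 to 1); they miss things now and then, are a little off and sometimes report something else, mostly with a low value. They report only what shows in the picture. A call takes as long as a camera call. They do not tell look-alikes from the thing itself.
- nets.boxes_of(target, camera): "location" ([x, y, z] in m, in world coordinates, good to about 4 mm: the middle of the surface that is visible of it).
The state is a dict: "clock": time; "joint_pos": joint angles; "qvel": joint speeds; "tau": joint torques, N m; "tool_pos": TCP position; "orientation": TCP orientation; "force": force on the tool from outside, world axes, zero at the start; "moment": the same for the moment, N m; "opening": finger opening in m.
Only numpy, scipy, OpenCV 4.12 (cv2) and the standard library are available. Lean on these libraries where they do the work, as an engineer would, in place of code of your own. Each camera call takes 0.05 s, during which the arm holds its last target.

## Working session

There is one attempt and no reset: what is moved stays moved. The work goes in short steps, Python scripts to look and compute and a shell command to move; the robot and the scene stay as the last step left them, time stands still between calls to the robot, and variables do not carry over. Pictures are saved under pics/ and viewed, and the job is handed in when it is done.

```bash
ls; mkdir -p pics
python3 - <<'E'
from plant import ctrl,vision,nets
import cv2,numpy as np
print(ctrl.get_obs())
for n in ("scene","top"):
    p,d=vision.snapshot(n); cv2.imwrite(f"pics/{n}0.png",p[:,:,::-1]); np.savez(f"{n}0.npz",p=p,d=d)
    i=vision.camera_info(n); print(n,i)
    for t in ("burr","mill","key","keyblock","switchbox","keyway","jar","cutter"):
        print(t,[(np.round(r["location"],4).tolist(),round(r["score"],2)) for r in nets.boxes_of(t,n)])
print(ctrl.get_obs()["clock"])
E
```

```text
pics
{'clock': 0.0, 'joint_pos': array([-5.96972742e+01,  2.05904303e+01,  6.35428344e-01, -2.00316745e-02,
       -7.01361874e+01, -1.65078342e+01]), 'qvel': array([ 0.19597944,  0.09534886, -0.02711186,  0.09686691, -0.04235574,
       -0.04659776]), 'tau': array([ 4.61365380e-04, -5.82717669e+01,  2.93075502e+01,  6.99775457e+00,
        7.14180715e-03, -1.42519734e-04]), 'tool_pos': array([ 0.16082493, -0.65506907,  0.22564688]), 'orientation': array([-1.79992141e+02, -9.27818206e-02,  1.03788064e+02]), 'force': array([ 0.08111145,  0.10550343, -0.36078871]), 'moment': array([0.05023342, 0.02794074, 0.00334579]), 'opening': 0.08763490794903721}
scene {'camera_matrix': array([[402.52512378,   0.        , 323.34485337],
       [  0.        , 402.52512378, 198.10520461],
       [  0.        ,   0.        ,   1.        ]]), 'camera_from_world': array([[ 0.8889086 ,  0.45779375, -0.01632112, -0.48505892],
       [ 0.3134889 , -0.63391502, -0.70701942, -0.08776012],
       [-0.33401527,  0.62335915, -0.70700577,  1.14040044],
       [ 0.        ,  0.        ,  0.        ,  1.        ]]
[... 654 characters left out ...]
       ,   1.        ]]), 'camera_from_world': array([[ 0.01867126, -0.99945058,  0.02738471,  0.00271352],
       [-0.98637547, -0.02289068, -0.16290934,  0.54193422],
       [ 0.16344669, -0.02396989, -0.98626093,  0.93444074],
       [ 0.        ,  0.        ,  0.        ,  1.        ]])}
burr [([0.4048, 0.1085, 0.0204], 0.78), ([0.4576, 0.1892, 0.0282], 0.72), ([0.4419, 0.3011, 0.024], 0.64), ([0.3496, 0.1771, 0.0262], 0.57)]
mill [([0.5967, 0.1451, 0.0444], 0.63)]
key [([0.4566, -0.1647, 0.0673], 0.41)]
keyblock [([0.4537, -0.1594, 0.0353], 0.92)]
switchbox [([0.6486, -0.1607, 0.044], 0.78)]
keyway [([0.6564, -0.1708, 0.0721], 0.56)]
jar [([0.6226, -0.0078, 0.0668], 0.73)]
cutter []
0.9
```

View images.

View pics/scene0.png

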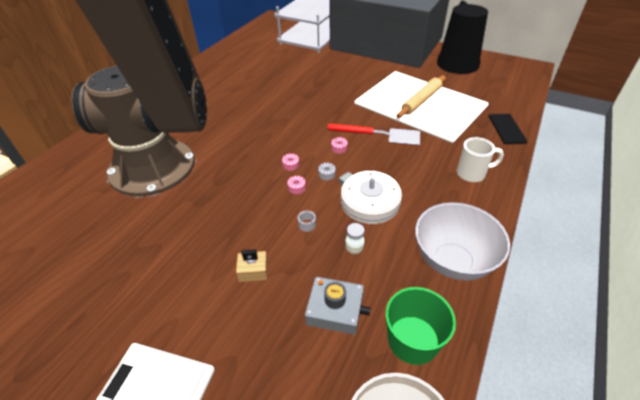

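View pics/top0.png

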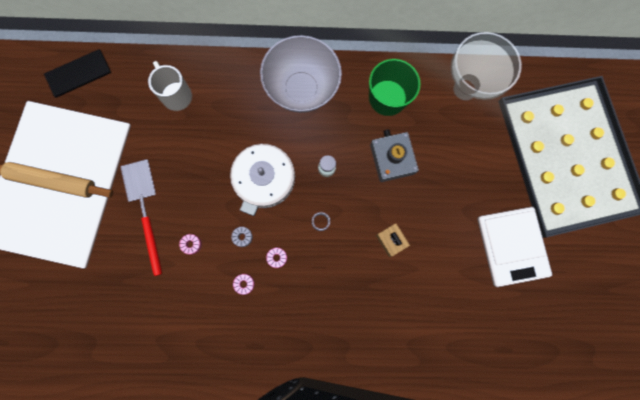

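Run:
```python
import cv2,numpy as np
t=np.load("top0.npz")["p"][:,:,::-1];s=np.load("scene0.npz")["p"][:,:,::-1]
def c(im,x,y,w,h,k): return cv2.resize(im[y:y+h,x:x+w],(w*k,h*k),interpolation=cv2.INTER_CUBIC)
a=np.hstack([c(t,216,136,90,60*2,4),c(t,365,125,60,120,4)[:, :240]])
cv2.imwrite("pics/ct.png",a)
a=np.hstack([c(s,310,150,100,80,5)]);b=c(s,230,240,140,96,5)
cv2.imwrite("pics/cs1.png",a);cv2.imwrite("pics/cs2.png",b)
```

```text
(no output)
```

View pics/ct.png

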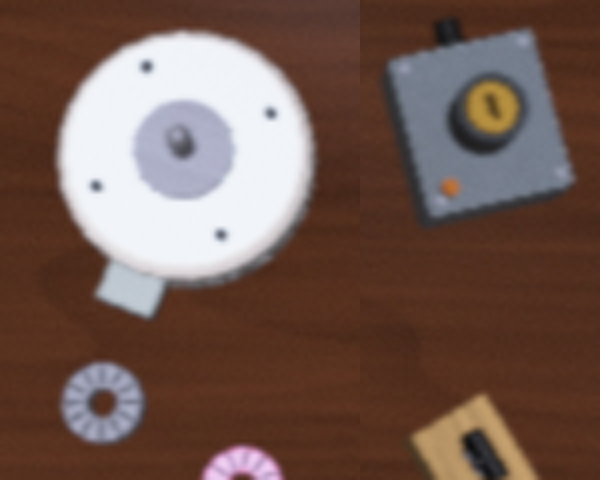

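View pics/cs1.png

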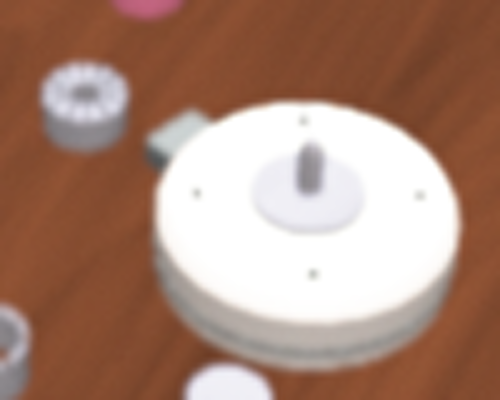

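View pics/cs2.png

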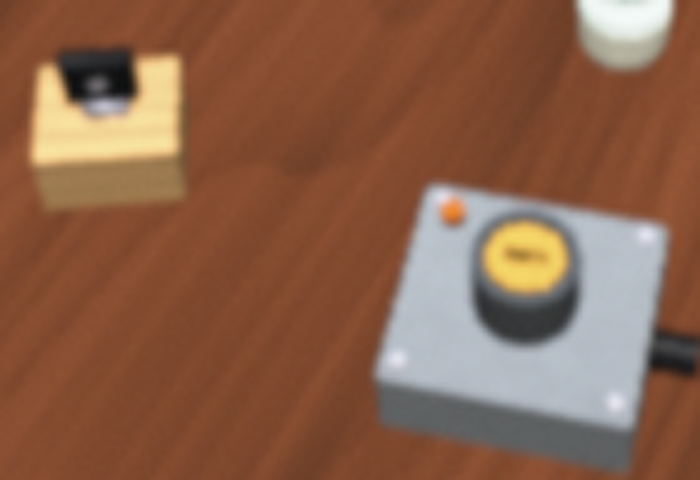

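```bash
cat > h.py <<'E'
import cv2,numpy as np
from plant import ctrl,vision,nets
def bp(cam,uv,z):
    i=vision.camera_info(cam);K=i["camera_matrix"];T=i["camera_from_world"]
    uv=np.atleast_2d(np.asarray(uv,float))
    r=np.c_[uv,np.ones(len(uv))]@np.linalg.inv(K).T@T[:3,:3]
    o=-T[:3,:3].T@T[:3,3]
    z=np.broadcast_to(z,len(uv))
    return o+r*((z-o[2])/r[:,2])[:,None]
def pj(cam,P):
    i=vision.camera_info(cam);K=i["camera_matrix"];T=i["camera_from_world"]
    q=np.atleast_2d(P)@T[:3,:3].T+T[:3,3]; q=q@K.T
    return q[:,:2]/q[:,2:]
E
python3 - <<'E'
from h import *
np.set_printoptions(precision=4,suppress=True)
im={n:np.load(n+"0.npz")["p"] for n in("top","scene")}
dp={n:np.load(n+"0.npz")["d"] for n in("top","scene")}
def seg(n,f,c,r,z,name):
    x,y=c;P=im[n].astype(int);m=f(P[...,0],P[...,1],P[...,2])
    M=np.zeros_like(m);M[y-r:y+r,x-r:x+r]=m[y-r:y+r,x-r:x+r]
    nl,l,st,ce=cv2.connectedComponentsWithStats(M.astype(np.uint8))
    k=1+np.argmax(st[1:,4]);co=cv2.findContours((l==k).astype(np.uint8),cv2.RETR_EXTERNAL,cv2.CHAIN_APPROX_NONE)[0][0][:,0]
    W=bp(n,co,z)[:,:2]
    (cx,cy),rad=cv2.minEnclosingCircle(W.astype(np.float32)); h=cv2.convexHull(W.astype(np.float32)); mm=cv2.moments(h*1000)
    print(name,n,"area",st[k,4],"bbox",st[k,:4],"circ",cx,cy,rad,"cent",mm["m10"]/mm["m00"]/1000,mm["m01"]/mm["m00"]/1000,"rect",cv2.minAreaRect((W*1000).astype(np.float32)))
brass=lambda r,g,b:(r>140)&(b<r*0.6)
seg("top",brass,(397,152),14,.07,"plug"); seg("scene",brass,(335,292),14,.07,"plug")
wood=lambda r,g,b:(r>140)&(g>100)&(b<r*0.85)
seg("top",wood,(394,240),22,.034,"blk"); seg("scene",wood,(252,262),20,.034,"blk")
steel=lambda r,g,b:(b>95)
seg("top",steel,(241,236),14,.024,"burr"); seg("scene",steel,(327,170),12,.024,"burr")
fl=lambda r,g,b:(b<220)&(b>130)&(b>r)
seg("top",fl,(262,173),16,.051,"flange")
grey=lambda r,g,b:(b>90)&(abs(r-b)<50)
seg("top",grey,(395,155),30,.04,"box")
print("seat pts",bp("top",(261.6,172.9),.051),bp("scene",(371.2,188),.051),"scr",bp("top",(261.5,173.2),.045), bp("scene",(371.3,188.9),.045))
print("tip",bp("top",(216+174/4,136+131/4),.085),bp("scene",(310+310/5,150+146/5),.085))
k=8
for n,c in(("top",(397,152)),("top",(394,240)),("scene",(335,292)),("scene",(252,258))):
    x,y=c;cv2.imwrite(f"pics/z_{n}_{x}.png",cv2.resize(im[n][y-24:y+24,x-24:x+24,::-1],None,fx=8,fy=8,interpolation=cv2.INTER_LANCZOS4))
a=[cv2.imread(f"pics/z_{q}.png") for q in("top_397","top_394","scene_335","scene_252")]
cv2.imwrite("pics/zz.png",np.vstack([np.hstack(a[:2]),np.hstack(a[2:])])[::1,::1])
E
python3 -c "
import cv2;a=cv2.imread('pics/zz.png');cv2.imwrite('pics/zz.png',cv2.resize(a,(600,600)))"
```

```text
plug top area 95 bbox [392 146  12  12] circ 0.6594844460487366 -0.1700388491153717 0.01432485319674015 cent 0.6597388794398998 -0.1703215003274537 rect ((660.0241088867188, -170.46527099609375), (26.263425827026367, 25.731916427612305), 46.072959899902344)
plug scene area 194 bbox [327 284  17  15] circ 0.6584603190422058 -0.16949322819709778 0.016039645299315453 cent 0.6583896365744482 -0.1692668863496866 rect ((658.1036376953125, -169.25022888183594), (30.76906967163086, 30.06134796142578), 74.75874328613281)
blk top area 444 bbox [379 224  30  32] circ 0.4582293629646301 -0.16584336757659912 0.03678150475025177 cent 0.45826192973569296 -0.16559759681782218 rect ((458.2662048339844, -165.48428344726562), (59.93875503540039, 50.38089370727539), 31.948749542236328)
blk scene area 729 bbox [235 251  32  31] circ 0.46220481395721436 -0.17370495200157166 0.048054441809654236 cent 0.4624410863291988 -0.17247681255964362 rect ((462.2243347167969, -172.9757843017578), (65.70987701416016, 76.22091674804688), 31.8365421295166)
burr top area 287 bbox [231 227  21  20] circ 0.4590879678726196
[... 427 characters left out ...]
.129526138305664)
flange top area 464 bbox [250 161  25  25] circ 0.6046203374862671 0.14469759166240692 0.029670117422938347 cent 0.6045134197012101 0.14425508041693144 rect ((604.9661254882812, 143.51332092285156), (57.226219177246094, 55.81354904174805), 1.4871217012405396)
box top area 1211 bbox [372 132  46  47] circ 0.6597249507904053 -0.16872239112854004 0.06477154791355133 cent 0.6592949439926008 -0.16968824498306345 rect ((659.28271484375, -169.7152862548828), (99.30936431884766, 90.55696105957031), 14.549009323120117)
seat pts [[0.6051 0.1444 0.051 ]] [[0.6054 0.1433 0.051 ]] scr [[0.6057 0.1453 0.045 ]] [[0.6048 0.1465 0.045 ]]
tip [[0.6066 0.1457 0.085 ]] [[0.607  0.1384 0.085 ]]
```

View pics/zz.png

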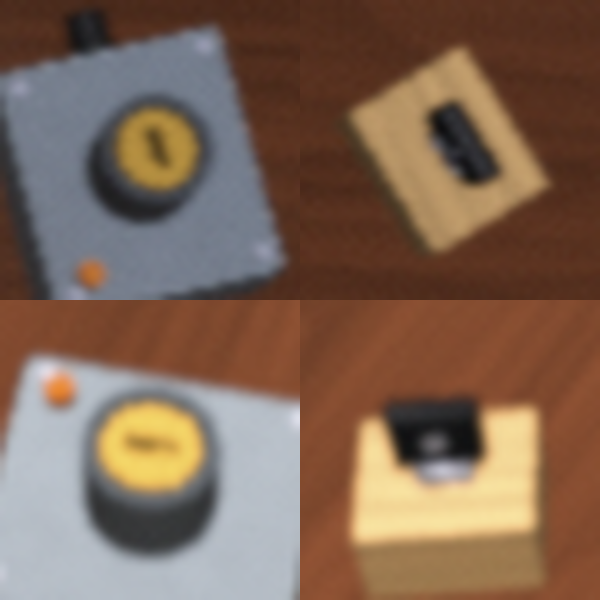

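Run:
```python
from h import *
np.set_printoptions(precision=4,suppress=True)
for n,c in(("top",(397.8,151.8)),("scene",(335,291.5))):
    p=np.load(n+"0.npz")["p"].astype(float)
    yy,xx=np.mgrid[:400,:640];m=np.hypot(xx-c[0],(yy-c[1])*(1 if n=="top" else 1.25))<5
    L=p[...,0][m];w=np.clip(np.percentile(L,80)*.97-L,0,None);W=bp(n,np.c_[xx[m],yy[m]],.07)[:,:2]
    # local max region
    w[w<.25*w.max()]=0
    ce=(w[:,None]*W).sum(0)/w.sum();C=((W-ce).T*w)@(W-ce)/w.sum();e,v=np.linalg.eigh(C)
    print(n,ce,np.sqrt(e)*1e3,np.degrees(np.arctan2(v[1,1],v[0,1]))%180)
    y0,x0=int(c[1])-7,int(c[0])-8
    print(p[y0:y0+14,x0:x0+16,0].astype(int))
print(bp("scene",(326.6,168.2),.024))
```

```text
top [ 0.6608 -0.1702] [1.8277 4.2061] 17.26910182560374
[[116 117 112 103  88  81  77  80  78  79  76  75  78  89 102 112]
 [118 110  98  84  80  83 102 119 120 117 108  87  77  80  87 102]
 [111  99  84  80 102 124 149 165 169 166 154 133 114  91  76  86]
 [ 99  81  75  97 135 163 171 171 171 173 175 169 154 119  83  73]
 [ 84  74  87 123 159 173 167 147 135 149 173 179 172 153 112  80]
 [ 70  70  95 140 173 177 161 126  99 121 155 174 179 171 142  92]
 [ 61  70  98 144 171 177 167 134  96 105 148 176 180 176 153 106]
 [ 57  72 104 149 175 180 175 150 107  97 137 171 180 180 163 125]
 [ 55  71 103 146 173 181 177 156 117  93 124 163 178 178 162 121]
 [ 52  65  92 140 172 180 178 166 136 107 114 153 177 178 153 107]
 [ 48  59  83 127 162 176 180 178 168 143 133 157 177 173 142  98]
 [ 42  56  69  97 130 160 178 181 179 172 171 174 174 158 123  88]
 [ 37  43  58  75 103 139 163 172 177 178 178 176 162 136  99  75]
 [ 33  37  48  60  79 100 119 140 152 155 159 146 121  93  78  79]]
scene [ 0.6568 -0.1693] [1.4172 3.543 ] 21.162609822549285
[[145 127 120 133 152 156 167 182 180 168 156 
[... 217 characters left out ...]
156]
 [169 219 239 241 237 238 240 241 242 242 242 242 244 243 232 183]
 [203 237 242 236 221 216 222 226 229 233 234 237 241 243 239 208]
 [218 241 242 231 200 181 179 183 193 207 215 224 234 241 241 222]
 [220 241 242 233 212 191 180 176 186 201 206 209 226 239 241 228]
 [215 239 243 240 234 229 220 217 220 227 227 225 230 239 242 231]
 [200 234 242 244 243 241 240 239 239 239 238 238 239 241 240 220]
 [171 219 239 243 244 244 244 244 243 242 242 243 243 240 233 194]
 [142 187 221 236 242 243 244 244 244 243 243 244 241 233 209 160]
 [115 144 178 209 233 239 241 242 241 240 240 240 234 204 167 130]
 [ 95 112 132 164 196 212 222 228 228 225 220 218 202 162 127 106]]
[[0.4586 0.1891 0.024 ]]
```

Burr candidates in the top view are steel at (241,236) and pink at (189,244), (276,257) and (243,284). The plain thin ring at (320,221) is the cutter. The close crop shows that (241,236) is steel-grey with dark radial teeth, so I'm choosing it, at about (0.459, 0.189). In the same view the mill spindle is at (260,169), the lock at (398,152) and the key at (394,240). First I'll turn the wrist to yaw 270.

```bash
python3 -m jog '0 0 -1 0 0 0 1;0 0 -1 0 0 0 1;0 0 -1 0 0 0 1;0 0 -1 0 0 0 1;0 0 -1 0 0 0 1;0 0 -1 0 0 0 1;0 0 -1 0 0 0 1;0 0 -1 0 0 0 1'
python3 -m jog '0 0 -1 0 0 0 1;0 0 -1 0 0 0 1;0 0 -1 0 0 0 1;0 0 -1 0 0 0 1;0 0 -1 0 0 0 1;0 0 -1 0 0 0 1;0 0 -1 0 0 0 1;0 0 -1 0 0 0 1'
python3 -m jog '0 0 -1 0 0 0 1;0 0 -1 0 0 0 1;0 0 -1 0 0 0 1;0 0 -1 0 0 0 1;0 0 -1 0 0 0 1;0 0 -1 0 0 0 1;0 0 -1 0 0 0 1;0 0 -1 0 0 0 1'
python3 -m jog '0 0 -1 0 0 0 1;0 0 -1 0 0 0 1;0 0 -1 0 0 0 1;0 0 -1 0 0 0 1;0 0 -1 0 0 0 1;0 0 0 0 0 0 1'
```

```text
clock: 1.9
tool_pos: [0.1609, -0.6555, 0.2265]
orientation: [180.0, -0.0, 149.8]
force: [0.5, 0.2, -0.6]
opening: 0.0873
clock: 2.9
tool_pos: [0.1609, -0.6555, 0.2266]
orientation: [-180.0, 0.0, -164.3]
force: [0.3, 0.3, -0.0]
opening: 0.0875
clock: 3.9
tool_pos: [0.1609, -0.6555, 0.2266]
orientation: [180.0, 0.0, -118.5]
force: [-0.2, 1.1, -0.0]
opening: 0.0876
clock: 4.65
tool_pos: [0.161, -0.6555, 0.2266]
orientation: [-180.0, -0.0, -90.1]
force: [-0.1, -0.8, -0.5]
opening: 0.0876
```

```bash
python3 -m jog '0 0 0 0 -1 0 1;0 0 0 -0.5 -1 0 1;0 0 0 -1 -1 0 1;0 0 0 -1 -1 0 1;0 0 0 -1 -1 0 1;0 0 0 -1 -1 0 1;0 0 0 -1 -1 0 1;0 0 0 -1 -0.45 0 1'
python3 -m jog '0 0 0 -1 0 0 1;0 0 0 -1 0 0 1;0 0 0 -1 0 0 1;0 0 0 -1 0 0 1;0 0 0 -1 0 0 1;0 0 0 -1 0 0 1;0 0 0 -1 0 0 1;0 0 0 -1 0 0 1'
python3 -m jog '0 0 0 -1 0 0 1;0 0 0 -1 0 0 1;0 0 0 -1 0 0.5 0.8;0 0 0 -1 0 0.5 0.7;0 0 0 -1 0 0.5 0.6;0 0 0 -1 0 0.5 0.5;0 0 0 -0.5 0 0.5 0.4;0 0 0 0 0 0 0.4'
```

```text
clock: 5.65
tool_pos: [0.461, -0.3942, 0.2264]
orientation: [-180.0, -0.0, -90.1]
force: [-0.3, 0.0, 0.1]
opening: 0.0875
clock: 6.65
tool_pos: [0.4593, -0.0745, 0.2269]
orientation: [-180.0, 0.0, -90.2]
force: [0.1, -0.0, 0.1]
opening: 0.0877
clock: 7.65
tool_pos: [0.4589, 0.1848, 0.1253]
orientation: [179.9, -0.1, -90.1]
force: [-0.7, -0.5, 0.1]
opening: 0.0615
```

```bash
python3 -m jog '0 0 0 -0.1 0 0.5 0.4;0 0 0 0 0 0.8 0.4;0 0 0 0 0 0.8 0.4;0 0 0 0 0 0.6 0.4;0 0 0 0 0 0.3 0.4;0 0 0 0 0 0 0.4'
python3 - <<'E'
from h import *
p,d=vision.snapshot("scene");cv2.imwrite("pics/s1.png",cv2.resize(p[110:230,260:420,::-1],None,fx=4,fy=4,interpolation=cv2.INTER_CUBIC))
E
```

```text
clock: 8.4
tool_pos: [0.4597, 0.1878, 0.0066]
orientation: [180.0, -0.0, -90.1]
force: [-0.4, -0.2, -0.5]
opening: 0.0616
```

View pics/s1.png

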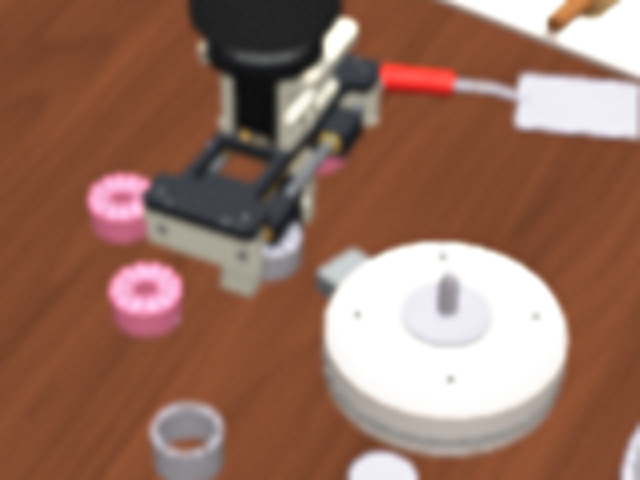

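The fingers straddle the steel ring, seen at about (285,250) in this crop, and touch none of the pink rings. Closing now.

```bash
python3 -m jog '0 0 0 0 0 0.06 -1;0 0 0 0 0 0 -1;0 0 0 0 0 0 -1;0 0 0 0 0 0 -1;0 0 0 0 0 0 -1'
python3 -c "
from plant import ctrl;o=ctrl.get_obs();print(o['qvel'],o['opening'],o['force'])"
```

```text
clock: 9.07
tool_pos: [0.46, 0.1886, 0.0047]
orientation: [-180.0, 0.0, -90.0]
force: [-1.7, 0.6, 5.9]
opening: 0.0452
[-0.08633055  0.00819873 -0.01268114  0.03897102 -0.07165339 -0.02175691] 0.045155653281125384 [-1.74866734  0.6371336   5.92651323]
```

```bash
python3 -m jog '0 0 0 0 0 -0.3 -1;0 0 0 0 0 -0.8 -1;0 0 0 0 0 -0.9 -1;0 0 0 0 0 -0.8 -1;0 0 0 0.3 -0.6 -0.2 -1;0 0 0 0.3 -0.6 0 -1;0 0 0 0 0 0 -1;0 0 0 0 0 0 -1'
python3 - <<'E'
from h import *
for n,r in(("scene",(100,230,260,420)),("top",(130,270,180,340))):
    p,d=vision.snapshot(n);np.savez(n+"2.npz",p=p,d=d);a,b,c,e=r
    cv2.imwrite(f"pics/{n}2.png",cv2.resize(p[a:b,c:e,::-1],None,fx=4,fy=4,interpolation=cv2.INTER_CUBIC))
E
```

```text
clock: 10.07
tool_pos: [0.5069, 0.1639, 0.1241]
orientation: [179.9, -0.0, -90.1]
force: [0.5, -0.2, -2.8]
opening: 0.0449
```

View pics/scene2.png

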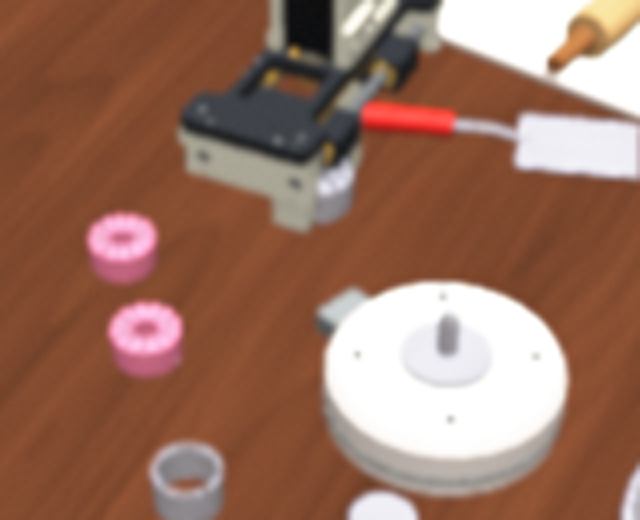

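View pics/top2.png

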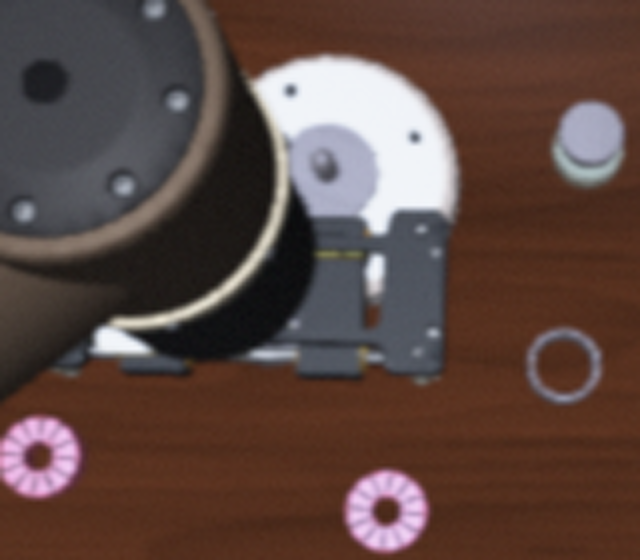

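```bash
python3 -m jog '0 0 0 0.16 -0.8 0 -1;0 0 0 0.16 -0.8 0 -1;0 0 0 0.16 -0.6 0.1 -1;0 0 0 0 -0.28 0.1 -1;0 0 0 0 0 0.1 -1;0 0 0 0 0 0 -1'
python3 - <<'E'
from h import *
for n,r in(("scene",(110,240,290,450)),):
    p,d=vision.snapshot(n);np.savez(n+"3.npz",p=p,d=d);a,b,c,e=r
    cv2.imwrite(f"pics/{n}3.png",cv2.resize(p[a:b,c:e,::-1],None,fx=4,fy=4,interpolation=cv2.INTER_CUBIC))
print(ctrl.get_obs()['tool_pos'])
E
```

```text
clock: 10.92
tool_pos: [0.6056, 0.1451, 0.1117]
orientation: [179.9, -0.0, -90.0]
force: [-0.7, -0.1, -1.5]
opening: 0.0452
[0.60580028 0.14515826 0.11206724]
```

View pics/scene3.png

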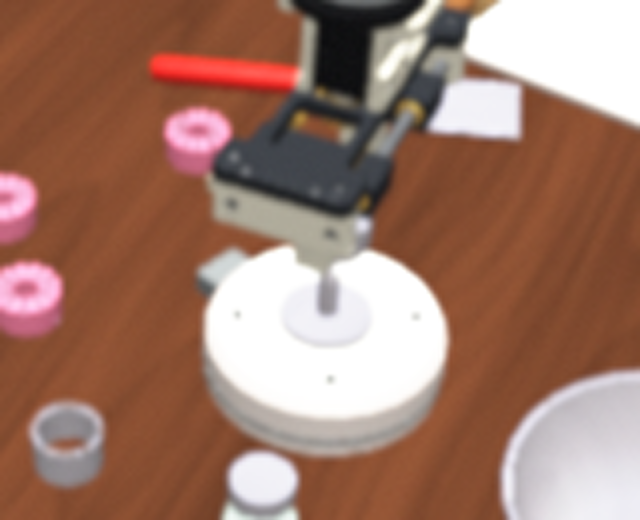

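```bash
python3 -m jog '0 0 0 0 0 0.2 -1;0 0 0 0 0 0.2 -1;0 0 0 0 0 0.2 -1;0 0 0 0 0 0.1 -1;0 0 0 0 0 0 -1'
```

```text
clock: 11.6
tool_pos: [0.6066, 0.1448, 0.0836]
orientation: [180.0, -0.0, -90.0]
force: [0.3, -0.2, -1.5]
opening: 0.045
```

```bash
python3 -m jog '0 0 0 0 0 0.15 -1;0 0 0 0 0 0.15 -1;0 0 0 0 0 0 -1'
python3 -m jog '0 0 0 0 0 0.15 -1;0 0 0 0 0 0.12 -1;0 0 0 0 0 0 -1'
```

```text
clock: 11.98
tool_pos: [0.6064, 0.1447, 0.0715]
orientation: [179.9, -0.0, -90.1]
force: [0.1, 1.1, -0.8]
opening: 0.0448
clock: 12.35
tool_pos: [0.6064, 0.1448, 0.0608]
orientation: [179.9, -0.0, -90.0]
force: [-0.1, 0.3, -1.6]
opening: 0.0454
```

```bash
python3 -m jog '0 0 0 0 0 0.08 -1;0 0 0 0 0 0 -1'
python3 -m jog '0 0 0 0 0 0.04 -1;0 0 0 0 0 0.03 -1;0 0 0 0 0 0 -1'
```

```text
clock: 12.6
tool_pos: [0.6067, 0.1449, 0.058]
orientation: [180.0, -0.0, -90.0]
force: [0.3, 0.7, -1.3]
opening: 0.0449
clock: 12.98
tool_pos: [0.6069, 0.145, 0.0558]
orientation: [-180.0, 0.0, -90.0]
force: [-1.1, 0.0, 3.2]
opening: 0.0454
```

```bash
python3 -m jog '0 0 0 0 0 0.04 -1;0 0 0 0 0 0 -1;0 0 0 0 0 0 0.5;0 0 0 0 0 0 0.5;0 0 0 0 0 0 0.5;0 0 0 0 0 -0.4 0.5;0 0 0 0 0 -0.8 0.5;0 0 0 0 0 -1 0.5'
python3 - <<'E'
from h import *
for n,r in(("scene",(110,240,290,450)),):
    p,d=vision.snapshot(n);np.savez(n+"4.npz",p=p,d=d);a,b,c,e=r
    cv2.imwrite(f"pics/{n}4.png",cv2.resize(p[a:b,c:e,::-1],None,fx=4,fy=4,interpolation=cv2.INTER_CUBIC))
E
```

```text
clock: 13.98
tool_pos: [0.6065, 0.1447, 0.143]
orientation: [180.0, -0.0, -90.0]
force: [-0.6, 0.4, 0.6]
opening: 0.0656
```

View pics/scene4.png

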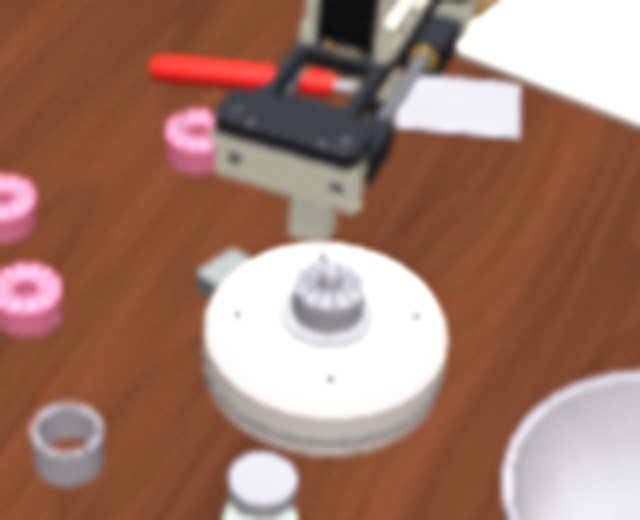

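The burr, seen at (328,295) in the crop, sits flat on the flange with the spindle tip showing through the bore. Next is the key.

```bash
python3 -m jog '0 0 0 0.97 0.46 0 0.5;0 0 0 0.97 0.46 0 0.3;0 0 0 0.97 0.46 0 0.2;0 0 0 0.97 0.46 0 0.2;0 0 0 0.97 0.46 0 0.2;0 0 0 0.97 0.46 0 0.2;0 0 0 0.97 0.46 0 0.2;0 0 0 0.97 0.46 0 0.2'
python3 -m jog '0 0 -0.95 0 0 0 0;0 0 -0.95 0 0 0 0;0 0 -0.95 0 0 0 0;0 0 -0.95 0 0 0 0;0 0 -0.95 0 0 0 0;0 0 -0.85 0 0 0 0;0 0 0 0 0 0 0'
python3 - <<'E'
from h import *
o=ctrl.get_obs();print(o["tool_pos"],o["orientation"],o["joint_pos"])
for n,r in(("scene",(180,340,190,400)),):
    p,d=vision.snapshot(n);np.savez(n+"5.npz",p=p,d=d);a,b,c,e=r
    cv2.imwrite(f"pics/{n}5.png",cv2.resize(p[a:b,c:e,::-1],None,fx=3.5,fy=3.5,interpolation=cv2.INTER_CUBIC))
t=np.load("top0.npz")["p"].astype(int);m=(t.max(2)<70);M=np.zeros_like(m);M[228:252,384:406]=m[228:252,384:406]
nl,l,st,ce=cv2.connectedComponentsWithStats(M.astype(np.uint8));k=1+np.argmax(st[1:,4]);yx=np.argwhere(l==k)[:,::-1]
W=bp("top",yx,.072)[:,:2];c=W.mean(0);e,v=np.linalg.eigh(np.cov((W-c).T));print(st[k],c,np.degrees(np.arctan2(v[1,1],v[0,1])),np.sqrt(12*e))
E
```

```text
clock: 15.02
tool_pos: [0.459, -0.1665, 0.1429]
orientation: [-179.9, -0.0, -90.0]
force: [0.5, -0.3, 0.1]
opening: 0.0527
clock: 15.9
tool_pos: [0.4597, -0.1654, 0.1426]
orientation: [-179.9, -0.0, -58.0]
force: [0.0, 0.4, 0.1]
opening: 0.0435
[ 0.45965396 -0.1653964   0.14257511] [-1.79942168e+02 -4.01358932e-02 -5.79899369e+01] [ 3.33411873e+00  7.21712742e+00 -2.91727107e+01  9.27786136e-03
 -5.35401637e+01  1.18670456e+02]
[391 233  10  12  67] [ 0.45688618 -0.1622818 ] -145.63488969274903 [0.01194087 0.02775563]
```

View pics/scene5.png

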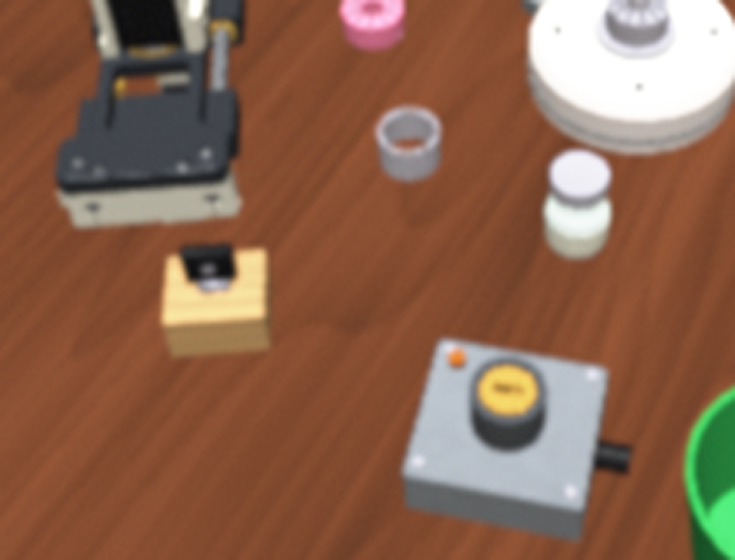

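```bash
cat >> h.py <<'E'
def boxpts(c,yaw,w,d,z0,z1):
    a=np.radians(yaw);R=np.array([[np.cos(a),-np.sin(a)],[np.sin(a),np.cos(a)]])
    q=np.array([[-w,-d],[w,-d],[w,d],[-w,d]])/2@R.T+np.asarray(c)[:2]
    return np.vstack([np.c_[q,np.full(4,z0)],np.c_[q,np.full(4,z1)]])
def wire(img,n,P,off,k,col=(0,255,0)):
    u=((pj(n,P)-off+.5)*k-.5)
    u=np.round(u*8).astype(int)
    for i in range(4):
        for a,b in((i,(i+1)%4),(i+4,(i+1)%4+4),(i,i+4)): cv2.line(img,tuple(map(int,u[a])),tuple(map(int,u[b])),col,1,cv2.LINE_AA,3)
E
python3 - <<'E'
from h import *
out=[]
for n,x,y in(("top",370,215),("scene",228,238)):
    p=np.load(n+"0.npz")["p"][y:y+48,x:x+48,::-1];im=cv2.resize(p,None,fx=8,fy=8,interpolation=cv2.INTER_CUBIC)
    for c,d,a in ((( .4583,-.1656),0,(0,255,0)),):
        wire(im,n,boxpts(c,32,.06,.05,0,.034),(x,y),8,(255,255,0)); wire(im,n,boxpts(c,32,.032,.01,.043,.072),(x,y),8,a)
    out.append(im)
cv2.imwrite("pics/ov.png",np.hstack(out))
E
```

```text
(no output)
```

View pics/ov.png

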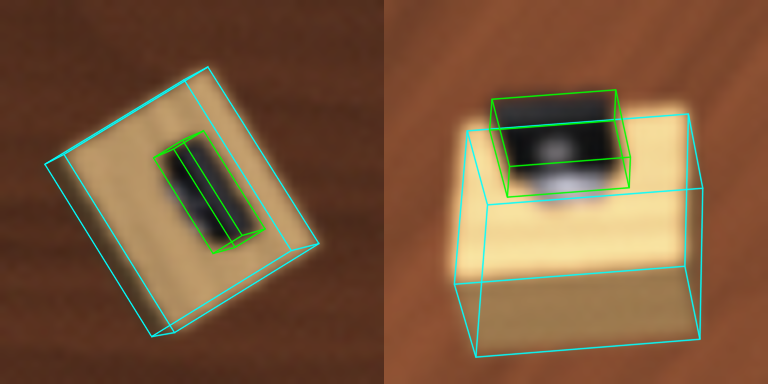

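Run:
```python
from h import *
from scipy.optimize import minimize
K=8;D=[]
for n,x,y in(("top",382,226),("scene",236,242)):
    p=np.load(n+"0.npz")["p"][y:y+26,x:x+28];im=cv2.resize(p,None,fx=K,fy=K,interpolation=cv2.INTER_CUBIC).max(2).astype(float)
    s=1-np.clip((im-60)/ (150-60),0,1)  # soft dark
    if n=="scene": s=cv2.morphologyEx(s,cv2.MORPH_CLOSE,np.ones((41,41)))
    D.append((n,x,y,s))
def mask(n,x,y,s,P):
    u=cv2.convexHull((((pj(n,P)-(x,y)+.5)*K-.5)*16).astype(np.int32))
    m=np.zeros(s.shape,np.uint8);cv2.fillConvexPoly(m,u,255,cv2.LINE_AA,4);return cv2.GaussianBlur(m,(0,0),5)/255.
def cost(q,which,dims=(.06,)):
    P=boxpts((.4583+q[0]*1e-3,-.1656+q[1]*1e-3),32+q[2],.032,.01,.043,.072)
    return sum(((mask(*d,P)-d[3])**2).sum() for d in D if d[0] in which)/1000
for w in(("top",),("scene",),("top","scene")):
    b=min((minimize(cost,x0,args=(w,),method="Nelder-Mead",options=dict(initial_simplex=np.array(x0)+np.array([[0,0,0],[2,0,0],[0,2,0],[0,0,4]]))) for x0 in([0,0,0],[-1,2,0])),key=lambda r:r.fun)
    print(w,b.x,b.fun,cost([0,0,0],w))
```

```text
('top',) [-0.11317698  0.62588098 -0.70315953] 6.528604420094836 6.578657676534666
('scene',) [-3.45259113  3.54155661  8.08856341] 1.7919016331325557 3.1104739155880217
('top', 'scene') [-1.153032    1.39375289  1.52859067] 9.11325307360417 9.689131592122688
```

Run:
```python
from h import *
from scipy.optimize import minimize
K=8;D=[]
for n,x,y,w,h,lo,hi in(("top",387,229,16,21,40,160),("scene",236,244,26,18,35,125)):
    p=np.load(n+"0.npz")["p"][y:y+h,x:x+w]
    print(p[...,0])
    im=cv2.resize(p,None,fx=K,fy=K,interpolation=cv2.INTER_CUBIC)[...,0].astype(float)
    s=1-np.clip((im-lo)/(hi-lo),0,1)
    if n=="scene": s=cv2.morphologyEx(s,cv2.MORPH_CLOSE,np.ones((41,41)))
    D.append((n,x,y,s))
def mask(n,x,y,s,P):
    u=cv2.convexHull((((pj(n,P)-(x,y)+.5)*K-.5)*16).astype(np.int32))
    m=np.zeros(s.shape,np.uint8);cv2.fillConvexPoly(m,u,255,cv2.LINE_AA,4);return cv2.GaussianBlur(m,(0,0),5)/255.
def cost(q,which):
    P=boxpts((.4583+q[0]*1e-3,-.1656+q[1]*1e-3),32+q[2],.032,.01,.043,.072)
    return sum(((mask(*d,P)-d[3])**2).sum() for d in D if d[0] in which)/1000
for w in(("top",),("scene",),("top","scene")):
    b=min((minimize(cost,x0,args=(w,),method="Nelder-Mead",options=dict(initial_simplex=np.array(x0)+np.array([[0,0,0],[2,0,0],[0,2,0],[0,0,4]]))) for x0 in([0,0,0],[-1,2,0])),key=lambda r:r.fun)
    print(w,b.x,b.fun,cost([0,0,0],w))
```

```text
[[168 176 185 191 191 182 177 180 185 191 193 186 160 123  91  85]
 [183 177 182 189 194 188 181 178 181 188 193 193 182 150 105  87]
 [184 180 178 185 190 183 168 160 166 178 190 194 190 168 128  96]
 [186 182 176 174 169 146 112  96 119 156 183 191 194 185 157 114]
 [185 185 172 143 104  74  55  49  74 127 170 187 194 192 175 138]
 [184 182 160 110  53  32  43  49  51  89 141 178 190 195 188 165]
 [184 180 157 102  42  20  36  44  48  60 107 155 185 193 196 182]
 [184 182 168 125  56  16  24  42  49  49  74 130 173 190 194 190]
 [185 183 170 127  70  32  20  32  46  50  53  92 148 182 193 193]
 [185 184 175 144  99  60  30  25  39  52  49  68 124 168 188 194]
 [186 185 179 161 128  86  48  33  38  44  49  53  87 140 175 190]
 [184 186 184 178 156 112  64  49  44  38  46  47  54  94 150 181]
 [181 185 187 185 173 135  81  47  30  26  42  49  46  64 126 171]
 [180 183 186 188 180 158 117  77  45  23  28  46  48  50  93 151]
 [175 180 186 188 187 179 156 123  78  34  21  36  46  52  83 142]
 [176 176 183 187 189 186 176 151 106  58  29  40  61  87 122 156]
 [178 176 179 185 188 189 18
[... 1833 characters left out ...]

 [152 207 242 247 246 241 204 112  35  19  26  46  70  78  70  50  32  28
   29  32  67 144 219 241 244 244]
 [155 209 241 246 246 243 222 142  68  50  48  58  75  87  94  92  81  78
   76  79 115 178 231 243 244 244]
 [157 210 240 244 244 242 232 184 139 120 106 109 130 150 163 162 151 139
  132 139 177 219 239 244 243 243]
 [163 216 240 244 244 243 240 230 213 193 164 145 158 176 190 190 180 169
  164 179 217 238 242 243 243 242]]
('top',) [-0.18718862  0.68808525 -0.5483932 ] 0.536893447231834 0.5898409097462515
('scene',) [-0.33848435 -0.4664673  11.88743301] 1.5716875851168355 1.917920823614849
('top', 'scene') [-0.47090024  0.15218883  7.86855732] 2.3657796623627663 2.5077617333611006
```

```bash
python3 -m jog '0 0 0 -0.02 0.035 0.5 0;0 0 0 0 0 0.7 0;0 0 0 0 0 0.7 0;0 0 0 0 0 0.45 0;0 0 0 0 0 0.2 0;0 0 0 0 0 0 0;0 0 0 0 0 0 0'
python3 - <<'E'
from h import *
o=ctrl.get_obs();print(o["tool_pos"],o["orientation"])
for n,r in(("scene",(200,300,200,320)),):
    p,d=vision.snapshot(n);np.savez(n+"6.npz",p=p,d=d);a,b,c,e=r
    cv2.imwrite(f"pics/{n}6.png",cv2.resize(p[a:b,c:e,::-1],None,fx=6,fy=6,interpolation=cv2.INTER_CUBIC))
E
```

```text
clock: 16.82
tool_pos: [0.4584, -0.1654, 0.0406]
orientation: [-179.9, -0.0, -58.0]
force: [-0.3, 0.1, 0.2]
opening: 0.0437
[ 0.45837673 -0.16542054  0.04055111] [-1.79937543e+02 -4.37180676e-02 -5.79708973e+01]
```

View pics/scene6.png

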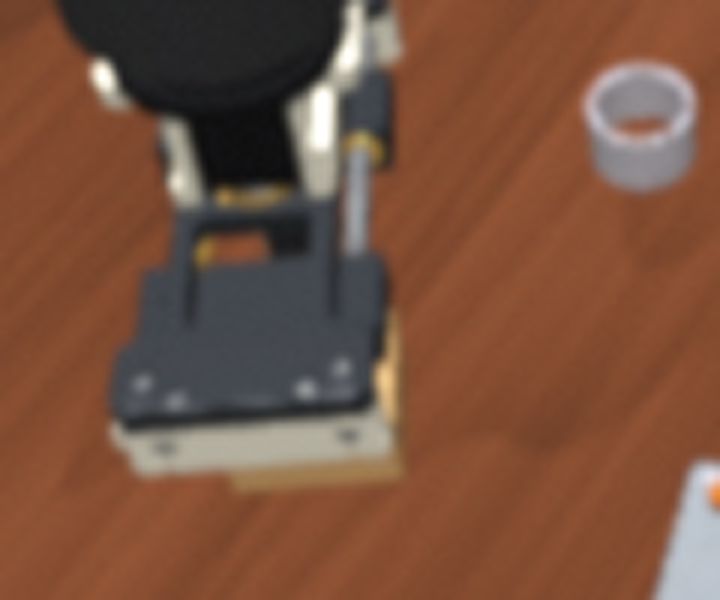

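```bash
python3 -m jog '0 0 0 0 0 0 -1;0 0 0 0 0 0 -1;0 0 0 0 0 0 -1;0 0 0 0 0 0 -1;0 0 0 0 0 0 -1;0 0 0 0 0 0 -1'
python3 -c "
from plant import ctrl;o=ctrl.get_obs();print(o['moment'],o['opening'],o['force'],o['tool_pos'])"
```

```text
clock: 17.62
tool_pos: [0.4577, -0.1654, 0.0398]
orientation: [180.0, -0.0, -58.0]
force: [-0.4, 0.3, 1.1]
opening: 0.0101
[-0.04135282  0.14824447  0.01554499] 0.010136260561083528 [-0.4444652   0.26724644  1.13546465] [ 0.45773558 -0.16541262  0.03978649]
```

```bash
python3 -m jog '0 0 0 0 0 -0.2 -1;0 0 0 0 0 -0.5 -1;0 0 0 0 0 -0.7 -1;0 0 0 0 0 -0.7 -1;0 0 0 0 0 -0.3 -1;0 0 0 0 0 0 -1'
python3 - <<'E'
from h import *
o=ctrl.get_obs();print(o["tool_pos"],o["orientation"],o["opening"])
ims=[]
for n,r in(("scene",(200,290,190,300)),("top",(200,290,340,450))):
    p,d=vision.snapshot(n);np.savez(n+"7.npz",p=p,d=d);a,b,c,e=r
    ims.append(cv2.resize(p[a:b,c:e,::-1],None,fx=6,fy=6,interpolation=cv2.INTER_CUBIC))
cv2.imwrite("pics/7a.png",ims[0]);cv2.imwrite("pics/7b.png",ims[1])
E
```

```text
clock: 18.38
tool_pos: [0.4581, -0.1653, 0.1364]
orientation: [-179.9, -0.0, -58.0]
force: [0.8, 0.0, -0.3]
opening: 0.0099
[ 0.45806779 -0.1653359   0.13637301] [-1.79909998e+02 -4.27164420e-02 -5.79619180e+01] 0.009891084718531779
```

View pics/7a.png

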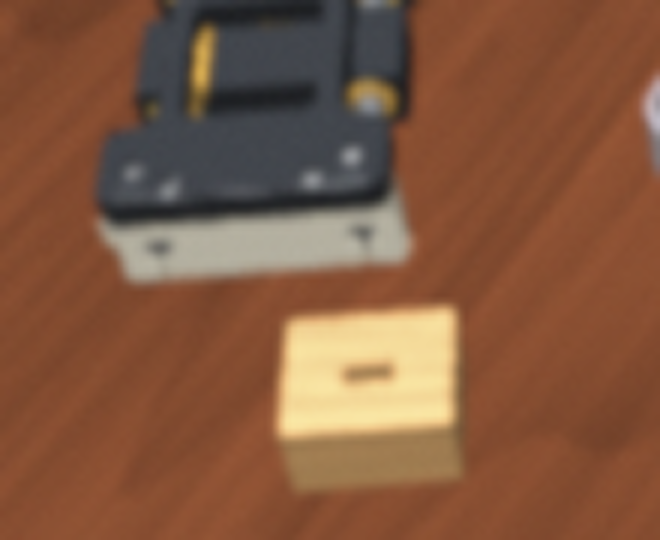

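View pics/7b.png

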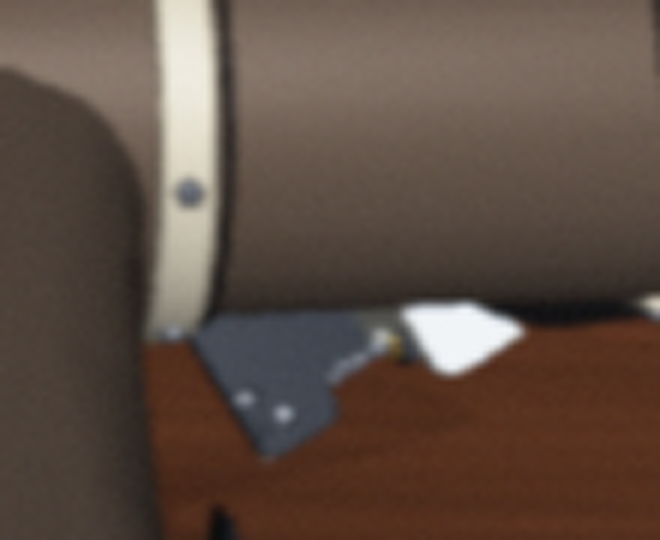

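```bash
python3 -m jog '0 0 0.7 0 0 0 -1;0 0 0.7 0 0 0 -1;0 0 0.7 0 0 0 -1;0 0 0.69 0 0 0 -1;0 0 0 0.3 -0.9 0 -1;0 0 0 0.3 -1 0 -1;0 0 0 0.3 -1 0 -1;0 0 0 0.3 -0.9 0 -1'
python3 -m jog '0 0 0 0.2 -0.6 0 -1;0 0 0 0.1 -0.4 0 -1;0 0 0 0 0 0 -1;0 0 0 0 0 0 -1'
python3 - <<'E'
from h import *
o=ctrl.get_obs();print(o["tool_pos"],o["orientation"],o["opening"],o["joint_pos"],bp("scene",(251.0,261.6),.034))
ims=[]
for n,r in(("scene",(230,330,280,400)),):
    p,d=vision.snapshot(n);np.savez(n+"8.npz",p=p,d=d);a,b,c,e=r
    ims.append(cv2.resize(p[a:b,c:e,::-1],None,fx=6,fy=6,interpolation=cv2.INTER_CUBIC))
cv2.imwrite("pics/8a.png",ims[0])
E
```

```text
clock: 19.48
tool_pos: [0.6177, -0.1694, 0.1337]
orientation: [179.8, 0.0, -73.9]
force: [-0.2, 0.3, -0.6]
opening: 0.0101
clock: 19.98
tool_pos: [0.6578, -0.1699, 0.1344]
orientation: [179.9, 0.0, -74.0]
force: [-0.6, -0.3, -0.3]
opening: 0.0096
[ 0.65775196 -0.16989894  0.13444171] [ 1.79877355e+02  4.99807925e-02 -7.39579375e+01] 0.009627173329034452 [ 1.90566315e+00  2.47288755e+01 -5.39795406e+00 -2.13766220e-02
 -6.00043096e+01  1.04147161e+02] [[ 0.45699027 -0.16463877  0.034     ]]
```

View pics/8a.png

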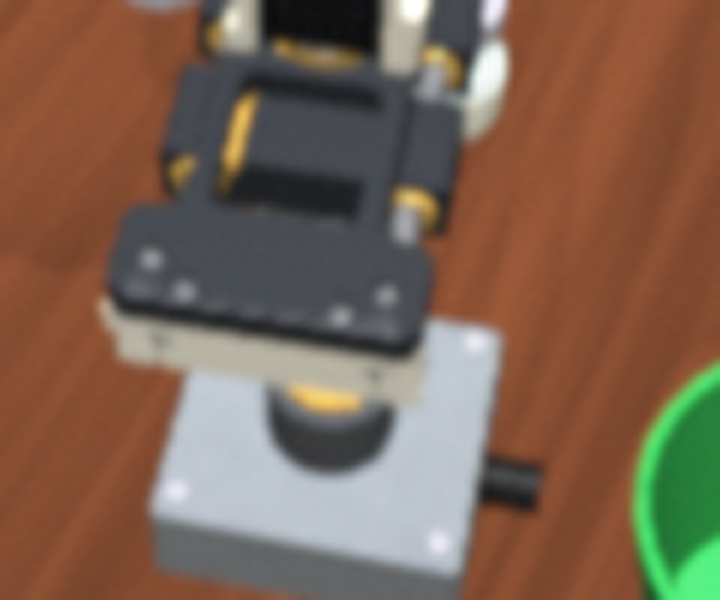

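```bash
python3 -m jog '0 0 0 0.02 -0.035 0.25 -1;0 0 0 0 0 0.25 -1;0 0 0 0 0 0.2 -1;0 0 0 0 0 0 -1;0 0 0 0 0 0 -1'
python3 -m jog '0 0 0 0 0 0.05 -1;0 0 0 0 0 0.05 -1;0 0 0 0 0 0.05 -1;0 0 0 0 0 0 -1'
```

```text
clock: 20.65
tool_pos: [0.6606, -0.1704, 0.1079]
orientation: [-180.0, -0.0, -73.9]
force: [0.2, -0.0, -0.4]
opening: 0.0098
clock: 21.15
tool_pos: [0.6603, -0.1704, 0.1015]
orientation: [180.0, 0.0, -73.9]
force: [0.4, 0.4, -0.5]
opening: 0.0099
```

```bash
python3 -m jog '0 0 0 0 0.025 0 -1;0 0 0 0 0 0.05 -1;0 0 0 0 0 0 -1'
python3 -m jog '0 0 0 0 0 0.06 -1;0 0 0 0 0 0 -1'
```

```text
clock: 21.52
tool_pos: [0.6593, -0.1706, 0.0996]
orientation: [180.0, 0.0, -73.9]
force: [0.0, -0.8, -0.5]
opening: 0.0097
clock: 21.78
tool_pos: [0.6593, -0.1706, 0.0971]
orientation: [180.0, 0.0, -74.0]
force: [-0.4, -0.1, 0.3]
opening: 0.0096
```

```bash
python3 -m jog '0 0 0 0 0 0.06 -1;0 0 0 0 0 0 -1'
python3 -c "
from plant import ctrl;o=ctrl.get_obs();print(o['moment'],o['force'],o['tool_pos'])"
```

```text
clock: 22.02
tool_pos: [0.6593, -0.1706, 0.0947]
orientation: [180.0, 0.0, -73.9]
force: [0.8, -1.0, -1.2]
opening: 0.0101
[-0.08615164  0.15239333  0.02565971] [ 0.80482898 -0.97913278 -1.20495191] [ 0.65929537 -0.17059529  0.09466678]
```

```bash
python3 -m jog '0 0 0 0 0 0.05 -1;0 0 0.5 0 0 0.03 -1;0 0 -1 0 0 0.03 -1;0 0 1 0 0 0.03 -1;0 0 -0.5 0 0 0 -1'
python3 -c "
from plant import ctrl;o=ctrl.get_obs();print(o['moment'],o['force'],o['tool_pos'])"
```

```text
clock: 22.65
tool_pos: [0.6602, -0.1707, 0.09]
orientation: [-179.9, -0.0, -74.0]
force: [0.6, 0.1, 2.1]
opening: 0.0097
[ 0.02650667 -0.04417391 -0.07392394] [0.61502642 0.06093772 2.08348646] [ 0.66018937 -0.17072678  0.09003585]
```

```bash
python3 -m jog '0 0 1 0 0 0.04 -1;0 0 -1 0 0 0.04 -1;0 0 -1 0 0 0.04 -1;0 0 1 0 0 0.04 -1;0 0 1 0 0 0.03 -1;0 0 -1 0 0 0.03 -1;0 0 0 0 0 0 -1'
python3 -c "
from plant import ctrl;o=ctrl.get_obs();print(o['moment'],o['force'],o['tool_pos'])"
```

```text
clock: 23.52
tool_pos: [0.6603, -0.1701, 0.0814]
orientation: [-179.9, -0.0, -73.9]
force: [-0.1, 4.5, 1.5]
opening: 0.0093
[ 1.40459519 -0.29722707 -0.09532673] [-0.06990595  4.4581469   1.51717695] [ 0.66034342 -0.17010359  0.08137739]
```

```bash
python3 -m jog '0 0 1 -0.015 0 0.04 -1;0 0 -1 0 0 0.04 -1;0 0 -1 0 0 0.04 -1;0 0 1 0 0 0.03 -1;0 0 0 0 0 0 -1'
python3 -c "
from plant import ctrl;o=ctrl.get_obs();print(o['moment'],o['force'],o['tool_pos'])"
```

```text
clock: 24.15
tool_pos: [0.6603, -0.1701, 0.0758]
orientation: [-179.9, -0.1, -74.1]
force: [-0.9, 0.8, 7.9]
opening: 0.0098
[ 0.61074947  0.27338171 -0.03907207] [-0.89608296  0.80733103  7.92274934] [ 0.66029196 -0.17009958  0.07581438]
```

```bash
python3 -m jog '0 0 1 0 0 0.04 -1;0 0 -1 0 0 0.02 -1;0 0 -1 0 0 0.02 -1;0 0 1 0 0 0 -1;0 0 0 0 0 0 -1'
python3 - <<'E'
from h import *
o=ctrl.get_obs();print(o['moment'],o['force'],o['tool_pos'])
p,d=vision.snapshot("scene");cv2.imwrite("pics/9.png",cv2.resize(p[240:340,280:400,::-1],None,fx=6,fy=6,interpolation=cv2.INTER_CUBIC))
E
```

```text
clock: 24.78
tool_pos: [0.6607, -0.1702, 0.0755]
orientation: [-179.8, -0.1, -74.0]
force: [-6.8, 5.1, 23.6]
opening: 0.0097
[1.89315321 2.7146956  0.01081455] [-6.75091189  5.05852935 23.58012648] [ 0.66067629 -0.17016314  0.07551951]
```

View pics/9.png

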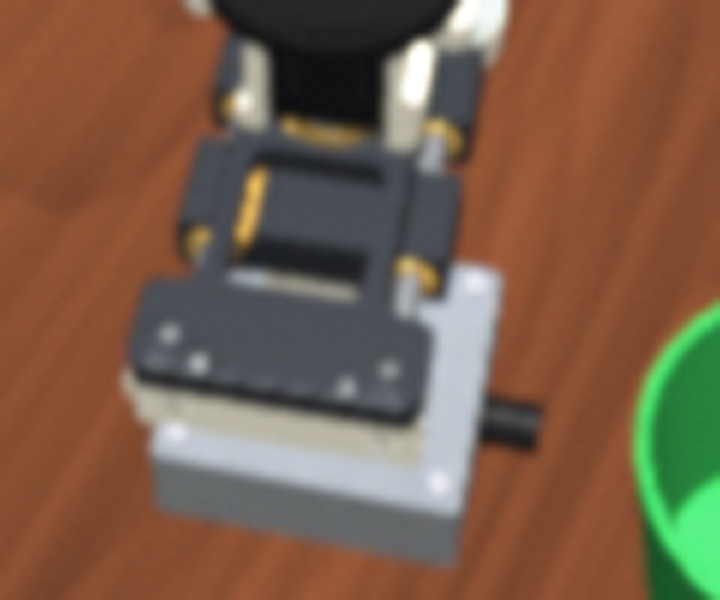

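```bash
python3 - <<'E'
from h import *
for n in("top","scene"):
    z=np.load(n+"0.npz");p=z["p"].astype(int);d=z["d"]
    i=vision.camera_info(n);K=i["camera_matrix"];T=i["camera_from_world"]
    m=(p[...,1]>p[...,0]+40)&(p[...,1]>p[...,2]+40)&(d>0)
    v,u=np.nonzero(m);c=np.c_[u,v,np.ones(len(u))]@np.linalg.inv(K).T*d[m][:,None]
    W=(c-T[:3,3])@T[:3,:3]
    hh=W[W[:,2]>.03];print(n,W[:,2].max(),np.hypot(hh[:,0]-.66,hh[:,1]+.17).min(),hh.min(0),hh.max(0))
E
python3 -m jog '0 0 0.5 -0.017 0.013 -0.03 -1;0 0 1 0 0 0 -1;0 0 1 0 0 0 -1;0 0 0 0 0 0 -1'
python3 -c "
from plant import ctrl;o=ctrl.get_obs();print(o['moment'],o['force'],o['tool_pos'],o['orientation'])"
```

```text
top 0.09500156852615566 0.10111635118512999 [ 0.76093356 -0.21898014  0.03102331] [ 0.88008485 -0.1029656   0.09500157]
scene 0.09399140174538091 0.10085872105345264 [ 0.7603354  -0.22014805  0.03000094] [ 0.87923635 -0.1004609   0.0939914 ]
clock: 25.32
tool_pos: [0.6605, -0.1703, 0.0756]
orientation: [-179.8, -0.1, -88.4]
force: [-1.4, 0.6, 15.1]
opening: 0.0098
[ 0.09356256  0.91338716 -0.01323555] [-1.39394154  0.6287957  15.08215784] [ 0.66045713 -0.17030492  0.07560529] [-1.79754516e+02 -1.00768861e-01 -8.83821848e+01]
```

```bash
python3 -m jog '0 0 1 0 0 0 -1;0 0 1 0 0 0 -1;0 0 1 0 0 0 -1;0 0 1 0 0 0 -1;0 0 1 0 0 0 -1;0 0 1 0 0 0 -1;0 0 0 0 0 0 -1'
python3 -c "
from plant import ctrl;o=ctrl.get_obs();print(o['moment'],o['force'],o['tool_pos'],o['orientation'])"
```

```text
clock: 26.2
tool_pos: [0.6602, -0.1705, 0.0756]
orientation: [-179.8, 0.0, -122.8]
force: [-2.3, -0.4, 15.7]
opening: 0.0099
[-0.2316708   1.14848929  0.05029333] [-2.31071919 -0.38598797 15.68984018] [ 0.6602179  -0.17054847  0.07564258] [-1.79752895e+02  3.15352570e-02 -1.22761147e+02]
```

```bash
python3 -m jog '0 0 1 0 0 0 -1;0 0 1 0 0 0 -1;0 0 1 0 0 0 -1;0 0 1 0 0 0 -1;0 0 1 0 0 0 -1;0 0 1 0 0 0 -1;0 0 1 0 0 0 -1;0 0 0 0 0 0 -1'
python3 -c "
from plant import ctrl;o=ctrl.get_obs();print(o['moment'],o['force'],o['tool_pos'],o['orientation'])"
```

```text
clock: 27.2
tool_pos: [0.6597, -0.1709, 0.0756]
orientation: [-179.8, 0.1, -162.9]
force: [-3.1, -2.1, 16.0]
opening: 0.0098
[-0.61907126  1.56420482  0.08122703] [-3.14401324 -2.1364507  15.99082291] [ 0.65973157 -0.17087357  0.07561117] [-1.79829869e+02  1.28373295e-01 -1.62870819e+02]
```

```bash
python3 -m jog '0 0 1 0 0 0 -1;0 0 0.5 0 0 0 -1;0 0 0 0 0 0 -1;0 0 0 0 0 0 -1'
python3 -c "
from plant import ctrl;o=ctrl.get_obs();print(o['moment'],o['force'],o['tool_pos'],o['orientation'])"
```

```text
clock: 27.7
tool_pos: [0.6596, -0.1709, 0.0756]
orientation: [-179.8, 0.1, -171.4]
force: [-4.4, -1.6, 16.2]
opening: 0.0095
[-0.62518711  1.76913846  0.10765336] [-4.4251591  -1.60338611 16.22132659] [ 0.65959074 -0.17091475  0.07560402] [-1.79849337e+02  1.34431458e-01 -1.71381752e+02]
```

```bash
python3 -m jog '0 0 1 0 0 0 -1;0 0 0 0 0 0 -1;0 0 0 0 0 0 -1'
python3 -c "
from plant import ctrl;o=ctrl.get_obs();print(o['moment'],o['force'],o['tool_pos'],o['orientation'])"
python3 -m jog '0 0 0.5 0 0 0 -1;0 0 0 0 0 0 -1;0 0 0 0 0 0 -1'
python3 -c "
from plant import ctrl;o=ctrl.get_obs();print(o['moment'],o['force'],o['tool_pos'],o['orientation'])"
```

```text
clock: 28.08
tool_pos: [0.6595, -0.1709, 0.0756]
orientation: [-179.9, 0.1, -177.1]
force: [-4.7, -1.0, 16.7]
opening: 0.0099
[-0.58426364  1.90246271  0.12596302] [-4.71039428 -1.03389334 16.66542697] [ 0.65950901 -0.1708775   0.07561427] [-1.79865769e+02  1.42024158e-01 -1.77108601e+02]
clock: 28.45
tool_pos: [0.6595, -0.1708, 0.0756]
orientation: [-179.9, 0.1, -179.9]
force: [-4.2, -1.1, 16.3]
opening: 0.01
[-0.55309269  1.82959267  0.40141995] [-4.24677402 -1.12667603 16.27864523] [ 0.65953585 -0.17082304  0.07558453] [-1.79865648e+02  1.44298515e-01 -1.79936600e+02]
```

```bash
python3 -m jog '0 0 0.2 0 0 0 -1;0 0 0 0 0 0 -1;0 0 0 0 0 0 -1;0 0 0 0 0 0 -1'
python3 - <<'E'
from h import *
o=ctrl.get_obs();print(o['moment'],o['force'],o['tool_pos'],o['orientation'],o['opening'])
for n in("scene","top"):
    p,d=vision.snapshot(n);np.savez(n+"F.npz",p=p,d=d);cv2.imwrite(f"pics/{n}F.png",p[:,:,::-1])
for t in("jar","cutter","burr"): print(t,[(np.round(r["location"],4).tolist(),round(r["score"],2)) for r in nets.boxes_of(t,"scene")])
print(ctrl.get_obs()['moment'])
E
```

```text
clock: 28.95
tool_pos: [0.6595, -0.1709, 0.0756]
orientation: [-179.9, 0.1, 178.9]
force: [-4.3, -1.1, 16.8]
opening: 0.0103
[-0.54636668  1.74250266  0.51706117] [-4.30494222 -1.13876421 16.77233637] [ 0.65953034 -0.17086246  0.07558802] [-1.79866746e+02  1.47641727e-01  1.78923826e+02] 0.010330880153850568
jar []
cutter [([0.484, 0.0045, 0.0246], 0.55)]
burr [([0.4098, 0.0965, 0.0231], 0.71), ([0.6173, 0.1302, 0.0743], 0.58), ([0.3567, 0.1735, 0.0216], 0.51)]
[-0.55892259  1.78867764  0.54276831]
```

View pics/sceneF.png

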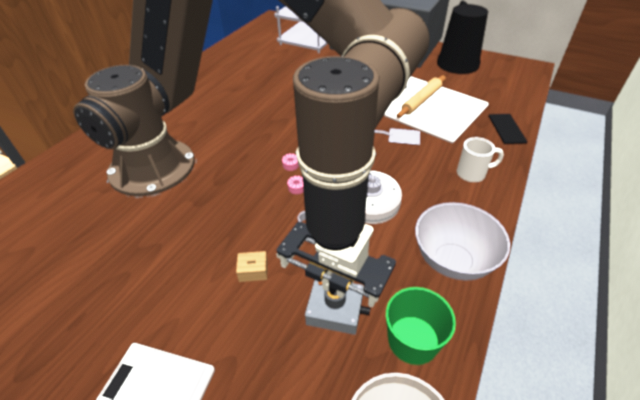

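View pics/topF.png

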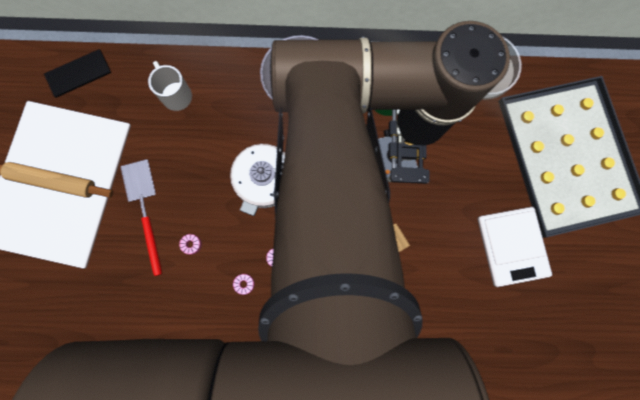

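Run:
```python
import numpy as np,cv2
p=np.load("sceneF.npz")["p"];cv2.imwrite("pics/F1.png",cv2.resize(p[250:330,290:390,::-1],None,fx=7,fy=7,interpolation=cv2.INTER_CUBIC))
```

```text
(no output)
```

View pics/F1.png

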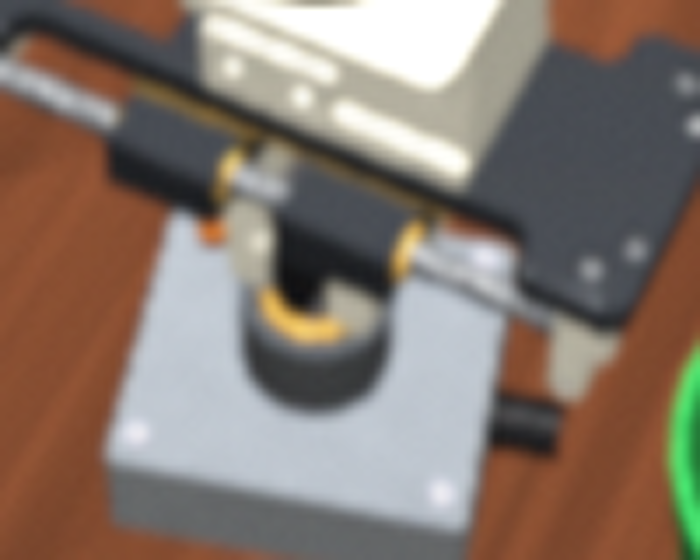

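The key bow, at about (305,275) in the crop, is gripped right down at the brass plug. The moment has climbed to 0.52 Nm, so the plug is against its stop, and the burr sits on its seat. Handing in.

```bash
python3 -c "
from plant import ctrl
print(ctrl.close_job());o=ctrl.get_obs();print(o['clock'],o['moment'],o['force'],o['tool_pos'])"
```

```text
the job is handed in; nothing more can be done
None
the job is handed in; nothing more can be done
```

The burr is on its seat, and the key is fully home, turned clockwise to the stop and still gripped. I handed the job in at about 29 s of the 61 s allowed.

- **Burr:** I threaded the steel ring onto the spindle and felt contact at the seat. In the last picture it sits flat, with its top at about 74 mm against 75 mm expected.
- **Key in the lock:** I wiggled it in until it stopped hard. At the stop the TCP was 75.5 mm above the table, where a fully home key should put it (75.5–76 mm). I kept about 16 N of downward push on it.
- **Turn:** I turned it about 1.85 rad clockwise. At about 1.82 rad the twisting moment jumped from 0.13 to 0.40 Nm, well above the spring's 0.1 Nm, so the plug should be at its stop. It read about 0.5 Nm in the last readings before I handed in.
- **Not fully checked:** the arm mostly hid the lock and the key's shoulder, so "fully home" and "at the stop" rest on height, force and moment rather than a clear view.
- **Jar and cutter:** nothing touched either of them as far as the forces showed. The arm hid the jar in the final pictures and the detector did not find it. The detector put the half-hidden cutter about 2 cm from its first reading, with a low score (0.55). The mid-job pictures, up to just before I gripped the key, showed no sign that either had been shifted.

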